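Meter two turning blanks out of the slide-gate hopper

TASK

The feed hopper on the bench holds four aluminium turning blanks, one in each bay. Pull its bottom slide gate partway open by the handle so that only the two blanks in the bays farthest from the handle drop into the tray below, then push the gate fully shut, with the other two blanks still in the hopper. Let go of the handle and leave the other things on the bench alone.

Things in the scene. Friction and masses are not known exactly. Their poses are not given: they have to be found in the camera images.
- hopper: blue-painted open-top steel hopper, fixed. Origin on the bench under its middle; -x = handle end, +x = rear. Walls x +-90, y +-44, z 108 to 150 mm; side lips flare to y +-73, z 178. Dividers make 4 bays in a row along x, each 40 long, 80 wide, at x = -66, -22, 22, 66. Bay floor: gate plate, z 100 to 106. Guide rails y +-42 to 54, z 94 to 112, x -155 to 95. Legs 16 mm square at x +-80, y +-80.
- gate (a joint): gate travel (m): 0 = shut (hard stop), grows when pulled to hopper -x, stop at 0.190; starts at 0 to 0.012. Friction about 3 N; stays where left. The plate's rear edge is at hopper x = 0.092 - travel, so the rear bay opens first: blanks drop at about 0.040 (rear), 0.084 (second); the third tips from 0.110 and drops by 0.126. For two blanks aim at about 0.096.
- gate_handle (a point): middle of the gate's grip bar: round steel bar, 12 mm thick, 80 mm long along hopper y, on two uprights at its ends. Bar centre 44 mm above the gate plate (z 150 mm), 70 mm in front of the front wall when shut (hopper x = -160 mm minus travel). Moves with the gate. Pinch it from above with the fingers closing along hopper x.
- tray: dark steel open tray, 220 x 120 x 45 mm, walls 4 mm, 0.9 kg, loose on the bench between the hopper's legs, long side along hopper x, sticking out at the rear; origin at the centre of its underside. Blanks fall into it.
- blank1_mid (a point): bare aluminium turning blank, a plain cylinder 32 mm in diameter, 70 mm long, lying along the hopper's y, about 0.15 kg; the point is its centre. At the start it lies on the gate plate in the front bay, next to the handle (hopper x = -66 mm). It must stay in the hopper.
- blank2_mid (a point): bare aluminium turning blank, a plain cylinder 32 mm in diameter, 70 mm long, lying along the hopper's y, about 0.15 kg; the point is its centre. At the start it lies on the gate plate in the second bay from the handle (hopper x = -22 mm). It must stay in the hopper.
- blank3_mid (a point): bare aluminium turning blank, a plain cylinder 32 mm in diameter, 70 mm long, lying along the hopper's y, about 0.15 kg; the point is its centre. At the start it lies on the gate plate in the third bay from the handle (hopper x = +22 mm). It must drop into the tray.
- blank4_mid (a point): bare aluminium turning blank, a plain cylinder 32 mm in diameter, 70 mm long, lying along the hopper's y, about 0.15 kg; the point is its centre. At the start it lies on the gate plate in the rear bay, farthest from the handle (hopper x = +66 mm). It must drop into the tray.
- oil_can: bystander: upright grey can, 68 mm in diameter, 150 mm high, beside the hopper's rear end on its +y side; origin at the centre of its underside
- wrench: bystander: steel wrench 190 mm long, lying on the bench on the hopper's -y side; origin at its middle on the underside
- flange: bystander: turned steel flange, 90 mm in diameter with a 44 mm hub, 50 mm high, on the hopper's +y side; origin at the centre of its underside
Not all that is in view belongs to the job. Leave any yellow look-alike of the part that bears blank2_mid alone.

How it is judged:
By the outcome, as a careful person would: the job done as asked, in the order asked, and still so for the second after the job is handed in, with the robot touching nothing.
It also fails if it takes over 38 s, if anything falls off the work surface, if the arm or the gripper's body presses on something with over 40 N, if the wrist force passes 120 N, or if a joint passes its speed limit or range.

ROBOT

A 6-joint arm with a two-finger parallel gripper is mounted at the origin on the work surface. World frame = base frame: x ahead of the robot, y to its left, z up, the work surface at z = 0. Lengths are in m, angles in rad, forces in N, time in s.
With the tool pointing down it reaches from about 0.375 to 0.9 m from the base axis. Payload 3.1 kg.
Tool frame: the origin (TCP) lies where the fingers leave the gripper's body, on its centre line; the fingertips stand 73 mm ahead of it and the grasp point (between the pads) lies 54 mm ahead of it; z points along the fingers, y is the line along which they close (so a half turn about z gives the same grasp; the last joint's range is limited). The gripper opens to 85 mm and grips with 20 to 120 N. Pads are 22 mm wide; open, the fingers measure 114 mm over their backs; the gripper's body (76 mm by 85 mm) begins 54 mm behind the grasp point. The pads swing forward as they close: fully open they stand 13 mm farther back than shut.
Start: joints at [-1.496, 0.527, 1.433, -0, 1.181, -0.178], TCP at [0.156, -0.605, 0.304] pointing down, gripper open.
Joint ranges: [-3.08, 3.08], [-0.75, 2.2], [0.22, 2.44], [-1.43, 4.57], [0, 2.65], [-2.85, 2.85]. Speed limits (rad/s): [2.79, 2.79, 3.14, 3.14, 3.14, 3.14].

INTERFACE

Orientations are given as a unit quaternion [x, y, z, w].
In Python, from station import manip gives the robot as it stands.
- The arm moves only by the shell command python3 -m crank 'ROWS' [FORCE]. ROWS is JSON, a list of rows, each an object with "dp": the shift along the tool's x, y, z normalised to -1 to 1, where 1 is 50 cm, a list of three; "delta_rot": the turn, a rotation vector about the tool's x, y, z normalised to -1 to 1, where 1 is 2 pi rad, a list of three; "fingers": the opening, from -1 (shut) to 1 (fully open). A call has 1 to 12 rows; each row shifts and turns the commanded pose from where the row before left it, along the tool's axes as they then stand; what a row does not reach is not made up. A row lasts 1/12 s, in which the tool goes at most 41.7 mm and 7.16 degrees, less where a joint would pass 70% of its speed; a pose out of reach is approached as far as the arm can. A call with a number of a shift or a turn outside -1 to 1 is refused whole. A call with a gripper value outside its range is refused whole. The fingers move at their own pace and stop on an object; FORCE is the grip in N (left out, the last holds). Time passes only in rows, so rows that do not move let the fingers close. It gives the time, the measured TCP pose, the force, the opening and the grip force at its end, in the units of the state.
- manip.sense(): the state, without advancing time (a new reading comes with each control period).
- manip.snapshot(name): name is "scene" or "top" or "wrist"; returns (picture, depth): 480x640x3 uint8, red, green, blue; 480x640 float32, m along the optical axis (not along the pixel's ray), 0 where there is no reading.
- manip.camera_model(name): a dict with "fx", "fy", "cx", "cy" (pixels), "origin" and "attitude" of the camera in the world. Camera axes: x right, y up, looking along -z (the intrinsics and any distortion apply to the point x, -y, -z); pixel columns grow to the right and rows downward; lengths in m; the calibration is good to about 2 mm. The wrist camera is an equidistant fisheye: a pixel r from the principal point sees the ray r / f radians off the axis. A picture is of the moment at which its call begins: read the wrist's pose just before it. camera_model takes no time and is no camera call; for the wrist camera it gives the pose at the moment of the call.
- manip.sign_off(): hands the job in; it is judged then, once.
The state is a dict: "t": time; "q": joint angles; "qd": joint speeds; "tau": joint torques, N m; "tcp_pos": TCP position; "tool_rot": TCP orientation; "force": force on the tool from outside, world axes, zero at the start; "ft_torque": the same for the moment, N m; "finger_gap": opening from 0.0 (shut) to 1.0 (fully open); "gripper_force": force on a finger pad.
Only numpy, scipy, OpenCV 4.12 (cv2) and the standard library are available. Lean on these libraries where they do the work, as an engineer would, in place of code of your own. Each camera call takes 0.05 s, during which the arm holds its last target. There are 200 camera calls.

## Working session

There is one attempt and no reset: what is moved stays moved. The work goes in short steps, Python scripts to look and compute and a shell command to move; the robot and the scene stay as the last step left them, time stands still between calls to the robot, and variables do not carry over. Pictures are saved under pics/ and viewed, at most 10 in all, crops included, and the job is handed in when it is done.

```bash
mkdir -p pics; python3 - <<'E'
from station import manip
import cv2,numpy as np
for n in("scene","top"):
    p,d=manip.snapshot(n); cv2.imwrite(f"pics/{n}0.png",p[:,:,::-1]); np.save(f"pics/{n}0.npy",d)
    print(n,manip.camera_model(n),(d>0).mean())
print(manip.sense())
E
```

```text
scene {'fx': 484.8478072937659, 'fy': 484.8478072937659, 'cx': 320.05397080082065, 'cy': 240.04636434759973, 'origin': array([0.61186903, 0.77499927, 0.73535942]), 'attitude': array([-0.00780794,  0.39146564,  0.92012363,  0.00813655])} 0.996064453125
top {'fx': 532.8911470145919, 'fy': 532.8911470145919, 'cx': 321.29962662400357, 'cy': 232.7077553640604, 'origin': array([0.43722893, 0.11377663, 1.09885246]), 'attitude': array([-0.05855468,  0.06095913,  0.70497635, -0.70417589])} 0.996015625
{'t': 0.1, 'q': array([-1.49650688e+00,  5.28371993e-01,  1.43378079e+00, -1.12790180e-05,
        1.18140681e+00, -1.78525391e-01]), 'qd': array([ 6.27796105e-04, -3.01899774e-03, -1.85073023e-03, -7.36159912e-05,
       -5.76144904e-04,  1.36434350e-03]), 'tau': array([-6.57781652e-05, -4.43304241e+01, -1.78586680e+01, -2.10934577e-04,
        3.85172243e-03,  2.06181721e-05]), 'tcp_pos': array([ 0.15630399, -0.604615  ,  0.30302997]), 'tool_rot': array([ 9.92020465e-01,  1.26073117e-01,  4.60252228e-05, -9.82408497e-04]), 'force': array([ 0.158561  ,  0.07148319, -0.05468983]), 'ft_torque': array([-0.00601827,  0.04216554,  0.0226975 ]), 'gripper_force': 0.0, 'finger_gap': 0.9985449243998243}
```

View pics/scene0.png

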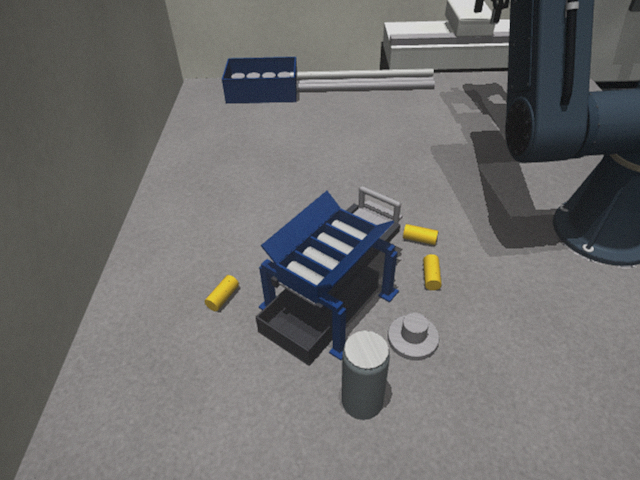

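View pics/top0.png

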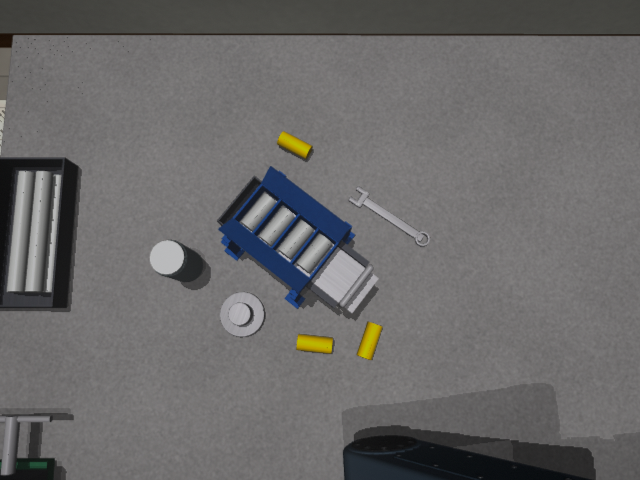

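The scene view shows the hopper with the grip bar at about (380,198). In the top view the bar runs about (350,308) to (377,278), with the blanks at (259,211) to (314,253). I'll zoom in on the bar in both views.

```bash
cat > h.py <<'E'
import numpy as np,cv2
from scipy.spatial.transform import Rotation as R
from station import manip
def ray(n,u,v,m=None):
    m=m or manip.camera_model(n); d=np.array([(u-m['cx'])/m['fx'],-(v-m['cy'])/m['fy'],-1.])
    return np.array(m['origin']),R.from_quat(m['attitude']).apply(d)
def tri(a,b):
    (o,d),(p,e)=ray("top",*a),ray("scene",*b)
    s=np.linalg.lstsq(np.c_[d,-e],p-o,rcond=None)[0]
    A,B=o+s[0]*d,p+s[1]*e
    return (A+B)/2,np.linalg.norm(A-B)
def plane(n,u,v,z):
    o,d=ray(n,u,v); return o+d*(z-o[2])/d[2]
E
python3 - <<'E'
import cv2,numpy as np
t=cv2.imread('pics/top0.png');s=cv2.imread('pics/scene0.png')
a=cv2.resize(t[240:320,310:390],(400,400),interpolation=2);b=cv2.resize(s[175:255,340:420],(400,400),interpolation=2)
cv2.imwrite('pics/z.png',np.hstack([a,b]))
E
```

```text
(no output)
```

View pics/z.png

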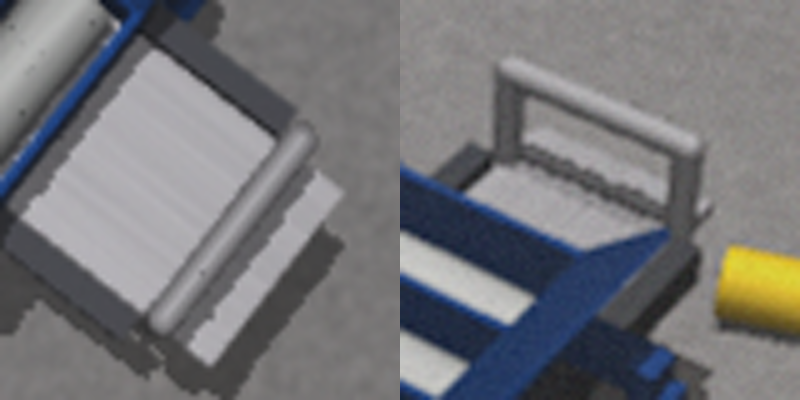

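The crop shows the bar ends at top pixels (370,266.6) and (341.6,303.8), and scene pixels (361.8,188.4) and (398.2,203.8).

```bash
python3 - <<'E'
from h import *
T=[(370,266.6),(341.6,303.8)];S=[(361.8,188.4),(398.2,203.8)]
for a in T:
    for b in S: print(a,b,tri(a,b))
    print(plane("top",*a,.15))
for u in[(259,211),(276,225),(295,239),(314,253)]: print(plane("top",*u,.13))
P=[tri(T[i],S[i])[0] for i in (0,1)]
c=(P[0]+P[1])/2; print("bar",c,np.degrees(np.arctan2(*(P[0]-P[1])[[1,0]])),np.linalg.norm(P[0]-P[1]))
r=manip.sense(); M=R.from_quat(r['tool_rot']).as_matrix(); print(M)
E
```

```text
(370, 266.6) (361.8, 188.4) (array([0.53681121, 0.02367436, 0.15013803]), np.float64(0.0019914737595936273))
(370, 266.6) (398.2, 203.8) (array([0.50231823, 0.03379262, 0.13192688]), np.float64(0.07794624480486308))
[0.5378081  0.02345721 0.15      ]
(341.6, 303.8) (361.8, 188.4) (array([0.50549107, 0.07135126, 0.18193911]), np.float64(0.07005385962427578))
(341.6, 303.8) (398.2, 203.8) (array([0.47161806, 0.07486892, 0.15157401]), np.float64(0.0005000866575684569))
[0.47191894 0.07474556 0.15      ]
[0.64374645 0.22596421 0.13      ]
[0.61728559 0.19406888 0.13      ]
[0.59105285 0.15877222 0.13      ]
[0.56504786 0.12378202 0.13      ]
bar [0.50421464 0.04927164 0.15085602] -38.14166553779942 0.08290412118327313
[[ 9.68211134e-01  2.50134314e-01 -1.56394676e-04]
 [ 2.50134133e-01 -9.68209208e-01  1.96074375e-03]
 [ 3.39026528e-04 -1.93753358e-03 -9.99998066e-01]]
```

```bash
python3 -m crank '[{"dp":[0.05,-0.0546,0],"delta_rot":[0,0,0],"fingers":1},{"dp":[0.05,-0.0546,0],"delta_rot":[0,0,0],"fingers":1},{"dp":[0.05,-0.0546,0],"delta_rot":[0,0,0],"fingers":1},{"dp":[0.05,-0.0546,0],"delta_rot":[0,0,0],"fingers":1},{"dp":[0.05,-0.0546,0],"delta_rot":[0,0,0],"fingers":1},{"dp":[0.05,-0.0546,0],"delta_rot":[0,0,0],"fingers":1},{"dp":[0.05,-0.0546,0],"delta_rot":[0,0,0],"fingers":1},{"dp":[0.05,-0.0546,0],"delta_rot":[0,0,0],"fingers":1},{"dp":[0.05,-0.0546,0],"delta_rot":[0,0,0],"fingers":1},{"dp":[0.05,-0.0546,0],"delta_rot":[0,0,0],"fingers":1}]'
python3 -m crank '[{"dp":[0.05,-0.0546,0],"delta_rot":[0,0,0],"fingers":1},{"dp":[0.05,-0.0546,0],"delta_rot":[0,0,0],"fingers":1},{"dp":[0.05,-0.0546,0],"delta_rot":[0,0,0],"fingers":1},{"dp":[0.05,-0.0546,0],"delta_rot":[0,0,0],"fingers":1},{"dp":[0.05,-0.0546,0],"delta_rot":[0,0,0],"fingers":1},{"dp":[0.05,-0.0546,0],"delta_rot":[0,0,0],"fingers":1},{"dp":[0.05,-0.0546,0],"delta_rot":[0,0,0],"fingers":1},{"dp":[0.05,-0.0546,0],"delta_rot":[0,0,0],"fingers":1}]'
python3 -m crank '[{"dp":[0,0,0],"delta_rot":[0,0,-0.0177],"fingers":1},{"dp":[0,0,0],"delta_rot":[0,0,-0.0177],"fingers":1},{"dp":[0,0,0],"delta_rot":[0,0,-0.0177],"fingers":1},{"dp":[0,0,0],"delta_rot":[0,0,-0.0177],"fingers":1},{"dp":[0,0,0],"delta_rot":[0,0,-0.0177],"fingers":1},{"dp":[0,0,0],"delta_rot":[0,0,-0.0177],"fingers":1},{"dp":[0,0,0],"delta_rot":[0,0,-0.0177],"fingers":1},{"dp":[0,0,0],"delta_rot":[0,0,-0.0177],"fingers":1},{"dp":[0,0,0],"delta_rot":[0,0,-0.0177],"fingers":1},{"dp":[0,0,0],"delta_rot":[0,0,-0.0177],"fingers":1}]'
python3 -m crank '[{"dp":[0,0,0],"delta_rot":[0,0,-0.0177],"fingers":1},{"dp":[0,0,0],"delta_rot":[0,0,-0.0177],"fingers":1},{"dp":[0,0,0],"delta_rot":[0,0,-0.0177],"fingers":1},{"dp":[0,0,0],"delta_rot":[0,0,-0.0177],"fingers":1},{"dp":[0,0,0],"delta_rot":[0,0,-0.0177],"fingers":1},{"dp":[0,0,0],"delta_rot":[0,0,-0.0177],"fingers":1},{"dp":[0,0,0],"delta_rot":[0,0,-0.0177],"fingers":1},{"dp":[0,0,0],"delta_rot":[0,0,-0.0177],"fingers":1},{"dp":[0,0,0],"delta_rot":[0,0,-0.0177],"fingers":1},{"dp":[0,0,0],"delta_rot":[0,0,-0.0177],"fingers":1},{"dp":[0,0,0],"delta_rot":[0,0,0],"fingers":1}]'
cat >> h.py <<'E'
def togo(p,hdir):
    "metres in tool axes to world p (TCP), /0.5; yaw error of tool y vs hdir; tilt"
    r=manip.sense(); M=R.from_quat(r['tool_rot']).as_matrix()
    e=M.T@(np.array(p)-r['tcp_pos'])
    print('t',r['t'],'tcp',r['tcp_pos'].round(4),'dp units',(e/.5).round(4),'yaw y',np.degrees(np.arctan2(M[1,1],M[0,1])).round(2),'want',hdir,'z',M[:,2].round(3),'q',r['q'].round(2),'F',r['force'].round(1),'gap',round(r['finger_gap'],3),round(r['gripper_force'],1))
E
python3 - <<'E'
from h import *
togo([.5042,.0493,.205],51.9)
p,d=manip.snapshot("wrist"); cv2.imwrite("pics/w1.png",p[:,:,::-1]); print(manip.camera_model("wrist"))
E
```

```text
t: 0.93
tcp_pos: [0.3304, -0.2764, 0.3037]
tool_rot: [0.992, 0.126, -0.0, -0.0]
force: [0.6, -0.2, -0.5]
finger_gap: 0.999
gripper_force: 0.0
t: 1.6
tcp_pos: [0.4694, -0.0149, 0.3038]
tool_rot: [0.992, 0.126, -0.0, -0.0]
force: [0.4, -0.9, 0.4]
finger_gap: 1.0
gripper_force: 0.0
t: 2.43
tcp_pos: [0.4689, -0.0167, 0.3036]
tool_rot: [0.774, 0.633, -0.0, -0.0]
force: [0.0, -0.3, 0.2]
finger_gap: 1.002
gripper_force: 0.0
t: 3.35
tcp_pos: [0.4689, -0.0167, 0.3036]
tool_rot: [0.325, 0.946, -0.0, -0.0]
force: [0.9, 0.2, 0.1]
finger_gap: 0.999
gripper_force: 0.0
t 3.35 tcp [ 0.4689 -0.0167  0.3036] dp units [0.0254 0.1476 0.1972] yaw y 52.03 want 51.9 z [-0.001  0.    -1.   ] q [-0.27  0.32  1.81 -0.    1.01 -1.18] F [0.9 0.2 0.1] gap 0.999 0.0
{'fx': 371.64829954431775, 'fy': 371.64829954431775, 'cx': 314.3415723218609, 'cy': 241.69302930382358, 'origin': array([0.41064558, 0.02961694, 0.37393378]), 'attitude': array([-0.13161747, -0.06405948,  0.4323577 ,  0.88974156])}
```

View pics/w1.png

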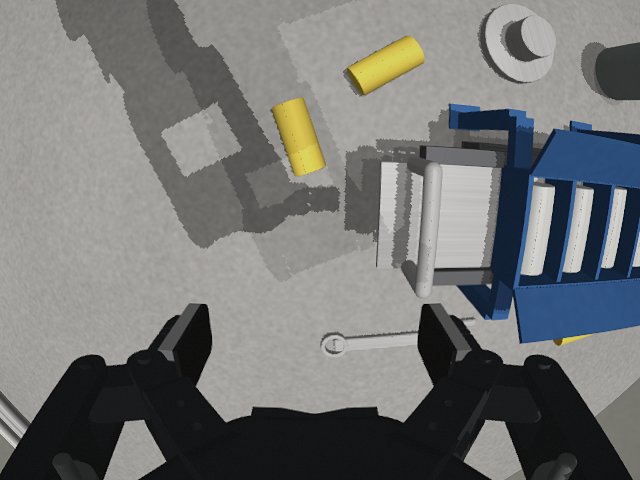

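The wrist view shows the bar from (432,167) to (424,292), lined up with the fingers. I'll check its position with the fisheye ray.

```bash
python3 - <<'E'
from h import *
m=manip.camera_model("wrist")
Q=[]
for u,v in[(432,168),(424,291)]:
    x,y=(u-m['cx'])/m['fx'],(v-m['cy'])/m['fy'];r=np.hypot(x,y)
    d=R.from_quat(m['attitude']).apply([x/r*np.sin(r),-y/r*np.sin(r),-np.cos(r)])
    Q.append(m['origin']+d*(.151-m['origin'][2])/d[2])
print(Q,(Q[0]+Q[1])/2,Q[0]-Q[1])
E
```

```text
[array([0.47123709, 0.07463108, 0.151     ]), array([0.53708502, 0.02482545, 0.151     ])] [0.50416106 0.04972826 0.151     ] [-0.06584793  0.04980563  0.        ]
```

```bash
python3 -m crank '[{"dp":[0.0064,0.037,0],"delta_rot":[0,0,0],"fingers":1},{"dp":[0.0064,0.037,0],"delta_rot":[0,0,0],"fingers":1},{"dp":[0.0064,0.037,0],"delta_rot":[0,0,0],"fingers":1},{"dp":[0.0064,0.037,0],"delta_rot":[0,0,0],"fingers":1},{"dp":[0,0,0.03],"delta_rot":[0,0,0],"fingers":1},{"dp":[0,0,0.03],"delta_rot":[0,0,0],"fingers":1},{"dp":[0,0,0.03],"delta_rot":[0,0,0],"fingers":1},{"dp":[0,0,0.03],"delta_rot":[0,0,0],"fingers":1},{"dp":[0,0,0],"delta_rot":[0,0,0],"fingers":1}]'
python3 -c "
from h import *
togo([.5042,.0496,.205],51.9)"
```

```text
t: 4.15
tcp_pos: [0.503, 0.0496, 0.2414]
tool_rot: [0.327, 0.945, -0.001, -0.003]
force: [-1.4, 0.5, -0.3]
finger_gap: 1.003
gripper_force: 0.0
t 4.15 tcp [0.503  0.0496 0.2414] dp units [-0.0023  0.0017  0.0727] yaw y 51.78 want 51.9 z [-0.006  0.001 -1.   ] q [-0.12  0.46  1.79 -0.    0.9  -1.03] F [-1.4  0.5 -0.3] gap 1.003 0.0
```

```bash
python3 -m crank '[{"dp":[-0.002,0.002,0.024],"delta_rot":[0,0,0],"fingers":1},{"dp":[0,0,0.024],"delta_rot":[0,0,0],"fingers":1},{"dp":[0,0,0.024],"delta_rot":[0,0,0],"fingers":1},{"dp":[0,0,0],"delta_rot":[0,0,0],"fingers":1},{"dp":[0,0,0],"delta_rot":[0,0,0],"fingers":-1},{"dp":[0,0,0],"delta_rot":[0,0,0],"fingers":-1},{"dp":[0,0,0],"delta_rot":[0,0,0],"fingers":-1},{"dp":[0,0,0],"delta_rot":[0,0,0],"fingers":-1},{"dp":[0,0,0],"delta_rot":[0,0,0],"fingers":-1},{"dp":[0,0,0],"delta_rot":[0,0,0],"fingers":-1},{"dp":[0,0,0],"delta_rot":[0,0,0],"fingers":-1},{"dp":[0,0,0],"delta_rot":[0,0,0],"fingers":-1}]' 50
python3 -c "
from h import *
togo([.5042,.0496,.205],51.9)"
```

```text
t: 5.15
tcp_pos: [0.5061, 0.0494, 0.2085]
tool_rot: [0.326, 0.945, -0.0, 0.0]
force: [-1.3, -1.5, 6.0]
finger_gap: 0.117
gripper_force: 48.8
t 5.15 tcp [0.5061 0.0494 0.2085] dp units [ 0.0032 -0.002   0.0069] yaw y 51.95 want 51.9 z [ 0. -0. -1.] q [-0.12  0.52  1.81 -0.    0.81 -1.03] F [-1.3 -1.5  6. ] gap 0.117 48.8
```

```bash
python3 -m crank '[{"dp":[0,-0.01,0],"delta_rot":[0,0,0],"fingers":-1},{"dp":[0,-0.018,0],"delta_rot":[0,0,0],"fingers":-1},{"dp":[0,-0.018,0],"delta_rot":[0,0,0],"fingers":-1},{"dp":[0,-0.018,0],"delta_rot":[0,0,0],"fingers":-1},{"dp":[0,-0.018,0],"delta_rot":[0,0,0],"fingers":-1},{"dp":[0,-0.018,0],"delta_rot":[0,0,0],"fingers":-1},{"dp":[0,-0.018,0],"delta_rot":[0,0,0],"fingers":-1},{"dp":[0,-0.018,0],"delta_rot":[0,0,0],"fingers":-1},{"dp":[0,-0.018,0],"delta_rot":[0,0,0],"fingers":-1},{"dp":[0,-0.018,0],"delta_rot":[0,0,0],"fingers":-1},{"dp":[0,-0.008,0],"delta_rot":[0,0,0],"fingers":-1},{"dp":[0,0,0],"delta_rot":[0,0,0],"fingers":-1}]'
python3 - <<'E'
from h import *
togo([.5061,.0494,.2085],51.9)
p,d=manip.snapshot("top"); q,_=manip.snapshot("scene")
a=cv2.resize(p[140:380,180:420],(400,400)); b=cv2.resize(q[160:400,220:460],(400,400))
cv2.imwrite("pics/open.png",np.hstack([a,b])[:,:,::-1])
E
```

```text
t: 6.15
tcp_pos: [0.4504, -0.0219, 0.2085]
tool_rot: [0.327, 0.945, 0.0, 0.001]
force: [-1.2, -0.6, 6.6]
finger_gap: 0.118
gripper_force: 49.4
t 6.15 tcp [ 0.4504 -0.0219  0.2085] dp units [0.0004 0.181  0.    ] yaw y 51.88 want 51.9 z [ 0.001 -0.    -1.   ] q [-0.3   0.46  1.95  0.    0.73 -1.2 ] F [-1.2 -0.6  6.6] gap 0.118 49.4
```

View pics/open.png

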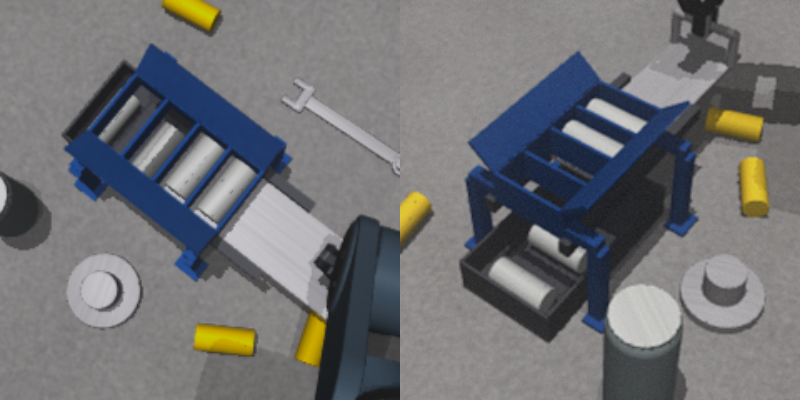

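Both far blanks are in the tray (scene crop (520,280) and (560,245)), and the two near ones are still in their bays. Now I'll push the gate shut.

```bash
python3 -m crank '[{"dp":[0,0.01,0],"delta_rot":[0,0,0],"fingers":-1},{"dp":[0,0.018,0],"delta_rot":[0,0,0],"fingers":-1},{"dp":[0,0.018,0],"delta_rot":[0,0,0],"fingers":-1},{"dp":[0,0.018,0],"delta_rot":[0,0,0],"fingers":-1},{"dp":[0,0.018,0],"delta_rot":[0,0,0],"fingers":-1},{"dp":[0,0.018,0],"delta_rot":[0,0,0],"fingers":-1},{"dp":[0,0.018,0],"delta_rot":[0,0,0],"fingers":-1},{"dp":[0,0.018,0],"delta_rot":[0,0,0],"fingers":-1},{"dp":[0,0.018,0],"delta_rot":[0,0,0],"fingers":-1},{"dp":[0,0.016,0],"delta_rot":[0,0,0],"fingers":-1},{"dp":[0,0.008,0],"delta_rot":[0,0,0],"fingers":-1},{"dp":[0,0,0],"delta_rot":[0,0,0],"fingers":-1}]'
python3 -m crank '[{"dp":[0,0.003,0],"delta_rot":[0,0,0],"fingers":-1},{"dp":[0,0.003,0],"delta_rot":[0,0,0],"fingers":-1},{"dp":[0,0,0],"delta_rot":[0,0,0],"fingers":-1}]'
python3 -c "
from h import *
togo([.5061,.0494,.2085],51.9)"
```

```text
t: 7.25
tcp_pos: [0.5057, 0.0489, 0.2085]
tool_rot: [0.326, 0.945, -0.0, 0.0]
force: [-1.1, 0.7, 7.4]
finger_gap: 0.119
gripper_force: 49.5
t: 7.5
tcp_pos: [0.5064, 0.0497, 0.2084]
tool_rot: [0.325, 0.946, -0.002, -0.001]
force: [-3.3, -6.4, 8.8]
finger_gap: 0.121
gripper_force: 49.7
t 7.5 tcp [0.5064 0.0497 0.2084] dp units [ 0.     -0.0008 -0.0001] yaw y 52.04 want 51.9 z [-0.002 -0.003 -1.   ] q [-0.12  0.52  1.81 -0.    0.81 -1.03] F [-3.3 -6.4  8.8] gap 0.121 49.7
```

```bash
python3 -m crank '[{"dp":[0,0.003,0],"delta_rot":[0,0,0],"fingers":-1},{"dp":[0,0.003,0],"delta_rot":[0,0,0],"fingers":-1},{"dp":[0,0,0],"delta_rot":[0,0,0],"fingers":-1},{"dp":[0,0,0],"delta_rot":[0,0,0],"fingers":-1}]'
python3 -c "
from h import *
togo([.5061,.0494,.2085],51.9)"
```

```text
t: 7.83
tcp_pos: [0.5067, 0.0501, 0.2084]
tool_rot: [0.325, 0.946, -0.004, -0.002]
force: [-8.0, -14.4, 10.8]
finger_gap: 0.12
gripper_force: 50.2
t 7.8333 tcp [0.5067 0.0501 0.2084] dp units [ 0.0001 -0.0018 -0.0001] yaw y 52.12 want 51.9 z [-0.007 -0.007 -1.   ] q [-0.12  0.52  1.81 -0.01  0.82 -1.02] F [ -8.  -14.4  10.8] gap 0.12 50.2
```

The force climbs to 16 N with almost no motion, so the gate is at its hard stop. I'll release and retreat upward.

```bash
python3 -m crank '[{"dp":[0,0,0],"delta_rot":[0,0,0],"fingers":1},{"dp":[0,0,0],"delta_rot":[0,0,0],"fingers":1},{"dp":[0,0,0],"delta_rot":[0,0,0],"fingers":1},{"dp":[0,0,0],"delta_rot":[0,0,0],"fingers":1},{"dp":[0,0,0],"delta_rot":[0,0,0],"fingers":1},{"dp":[0,0,0],"delta_rot":[0,0,0],"fingers":1},{"dp":[0,0,0],"delta_rot":[0,0,0],"fingers":1},{"dp":[0,0,0],"delta_rot":[0,0,0],"fingers":1}]'
python3 -m crank '[{"dp":[0,-0.006,-0.02],"delta_rot":[0,0,0],"fingers":1},{"dp":[0,0,-0.03],"delta_rot":[0,0,0],"fingers":1},{"dp":[0,0,-0.04],"delta_rot":[0,0,0],"fingers":1},{"dp":[0,0,-0.04],"delta_rot":[0,0,0],"fingers":1},{"dp":[0,0,-0.04],"delta_rot":[0,0,0],"fingers":1},{"dp":[0,0,-0.04],"delta_rot":[0,0,0],"fingers":1},{"dp":[0,-0.06,0],"delta_rot":[0,0,0],"fingers":1},{"dp":[0,-0.06,0],"delta_rot":[0,0,0],"fingers":1},{"dp":[0,-0.06,0],"delta_rot":[0,0,0],"fingers":1},{"dp":[0,0,0],"delta_rot":[0,0,0],"fingers":1},{"dp":[0,0,0],"delta_rot":[0,0,0],"fingers":1}]'
python3 - <<'E'
from h import *
togo([.5061,.0494,.2085],51.9)
p,d=manip.snapshot("top"); q,_=manip.snapshot("scene")
cv2.imwrite("pics/top9.png",p[:,:,::-1])
a=cv2.resize(p[140:380,180:420],(400,400)); b=cv2.resize(q[160:400,220:460],(400,400))
c=cv2.resize(q[175:255,340:420],(400,200*2))
cv2.imwrite("pics/end.png",np.hstack([a,b])[:,:,::-1]);
E
```

```text
t: 8.5
tcp_pos: [0.5092, 0.0536, 0.2078]
tool_rot: [0.326, 0.945, 0.0, -0.0]
force: [0.3, 0.6, 0.2]
finger_gap: 1.002
gripper_force: 0.0
t: 9.42
tcp_pos: [0.4512, -0.0205, 0.3137]
tool_rot: [0.328, 0.945, 0.0, 0.0]
force: [0.5, 0.6, 0.6]
finger_gap: 1.002
gripper_force: 0.0
t 9.4167 tcp [ 0.4512 -0.0205  0.3137] dp units [0.0004 0.1777 0.2104] yaw y 51.76 want 51.9 z [ 0.001  0.    -1.   ] q [-0.29  0.28  1.84  0.    1.02 -1.2 ] F [0.5 0.6 0.6] gap 1.002 0.0
```

View pics/end.png

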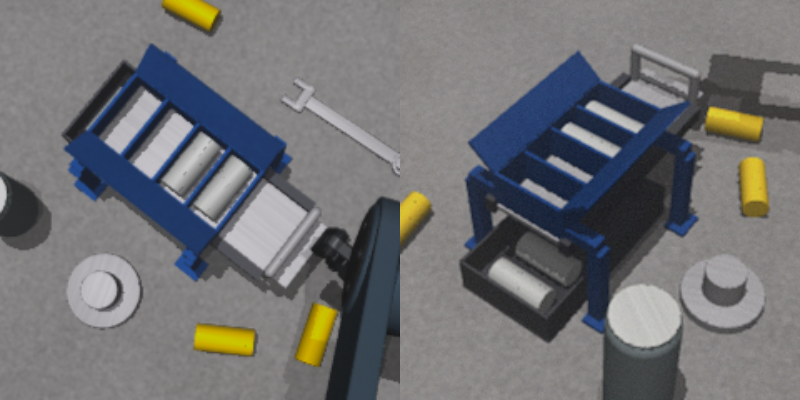

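The gate plate closes all the bays, two blanks lie in the tray, two remain in the hopper, and nothing else has moved.

```bash
python3 -c "
from station import manip
print(manip.sign_off())"
```

```text
the job is handed in; nothing more can be done
None
```

The job is handed in: the two far blanks dropped into the tray, the gate is pushed shut against its stop with the other two blanks still in the hopper, and the handle is released with the bystanders untouched (about 9.5 s of the 38 s).

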